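# Swing the cord guide over the wide reel

## Task

The cord guide on the round stand has to feed from the widest reel next. With one fingertip, gently push the guide arm round until the eyelet at its end stands right above the peg of that reel, then take the finger away. Do not grip the arm; leave all the reels on their pegs and the things on the table alone.

Things in the scene. Friction and masses are not known exactly. Their poses are not given: they have to be found in the camera images.
- guide_arm (a joint): Swing angle of the guide arm about the vertical centre post. 0: the arm points along the stand's own +x; grows anticlockwise seen from above; stops at -2.3 and +2.3 rad. It has a little friction (about 0.06 N m), so it takes about 1 N at mid-arm, does not spring back and stays where it is left. The arm always starts within 0.25 rad of 0.
- guide_pivot (a point): Point on the arm's swing axis, at mid-height of the arm (170 mm above the table). A dark hub, 28 mm across, its top at 182 mm, sits here on a steel post.
- guide_push (a point): A good place for the finger: on the arm's centre line, 95 mm out from the axis, mid-height. The arm is a straight level dark steel bar 12 mm wide and 16 mm tall (162 to 178 mm above the table), running from the hub to 128 mm from the axis; a 35 mm tail sticks out behind the hub. Its two sides are bare and free to be pushed.
- eyelet (a point): Centre of the eyelet, a level dark steel wire ring, 24 mm across the wire's centre line and 6 mm wire, at the arm's outer end, 140 mm from the axis, 170 mm above the table.
- stand: Round white laminated board, 380 mm across, 18 mm thick, fixed to the table; origin at the centre of its underside, z up. Four upright steel pegs, 8 mm thick, tops 128 mm above the table, stand 140 mm from the centre, at -100, -50, +50 and +100 degrees from its +x (anticlockwise from above). The centre post carries the guide arm. One reel stands on each peg, in an order that changes.
- wide_reel: The widest reel: squat, 80 mm across its brown card flanges, 50 mm tall, natural cord, loose on its peg through a 14 mm hole. Origin at the centre of its underside, on the board (18 mm above the table).
- tall_reel: Tall slim reel, 46 mm across, 100 mm tall (top 118 mm above the table), same cord, loose on its peg. Origin at the centre of its underside.
- small_reel: Small reel, 38 mm across, 50 mm tall, same cord, loose on its peg. Origin at the centre of its underside.
- cone_reel: Cone of the same cord without flanges, 54 mm across at the foot, 28 mm at the top, 92 mm tall, loose on its peg. Origin at the centre of its underside.
- tumbler: Bystander: drinking glass, 68 mm across, 110 mm tall, standing on the table. Origin at the centre of its underside.
- stamp: Bystander: wooden hand stamp, block 70 x 50 x 22 mm with a knob, 58 mm tall. Origin at the centre of its underside.
- glue: Bystander: white plastic glue bottle, 48 mm across, 120 mm tall, standing on the table. Origin at the centre of its underside.
There are look-alikes about, which are no part of the job. Leave any purple look-alike of the small_reel alone.

How it is judged (in metres and radians):
At the end, for the whole second after the job is handed in: The eyelet is at rest above the wide reel, its centre within 16 mm of the reel's axis seen from above; all four reels are still upright on their pegs and the bystanders where they were (within 15 mm) (horizontal distance between eyelet and wide_reel below 0.016 m and velocity of joint guide_arm between -0.05 and 0.05 rad/s and distance of each of wide_reel, tall_reel, small_reel, cone_reel, tumbler, stamp, glue from where it was at the start of the episode below 0.015 m and angle between each of wide_reel, tall_reel, small_reel, cone_reel, tumbler, stamp, glue's own z axis and vertical below 0.15 rad); the robot touches nothing.
It fails at once if a reel is lifted or carried (about 10 mm up) (z of any of wide_reel, tall_reel, small_reel, cone_reel in the frame of stand above 0.028 m).
It fails at once if a reel is pushed, gripped or knocked by the robot (contact force between any of the fingers, the arm and wide_reel above 2 N or contact force between any of the fingers, the arm and tall_reel above 2 N or contact force between any of the fingers, the arm and small_reel above 2 N or contact force between any of the fingers, the arm and cone_reel above 2 N).
It fails at once if the guide arm is gripped or pushed roughly (over 15 N) (contact force between any of the fingers, the arm and guide_arm above 15 N).
It fails at once if the guide arm is flung round (over 3 rad/s) (velocity of joint guide_arm above 3 rad/s or velocity of joint guide_arm below -3 rad/s).
It fails at once if a bystander is moved (distance of any of tumbler, stamp, glue from where it was at the start of the episode above 0.015 m).
It also fails if it takes over 42 s, if anything falls off the work surface, if the arm or the gripper's body presses on something with over 40 N, if the wrist force passes 120 N, or if a joint passes its speed limit or range.

## Robot

A 7-joint arm with a two-finger parallel gripper is mounted at the origin on the work surface. World frame = base frame: x ahead of the robot, y to its left, z up, the work surface at z = 0. Lengths are in mm, angles in rad, forces in N, time in s.
With the tool pointing down it reaches from about 350 to 900 mm from the base axis. Payload 7.2 kg.
Tool frame: the origin (TCP) lies on the centre line of the jaws, within the pads' length; the fingertips stand 11 mm ahead of it and the grasp point (between the pads) lies 8 mm behind it (ctrl.finger_overhang is the distance from the TCP to the fingertips, in mm); z points along the fingers, y is the line along which they close (so a half turn about z gives the same grasp; the last joint's range is limited). The gripper opens to 85 mm and grips with 20 to 120 N. Pads are 22 mm wide; open, the fingers measure 114 mm over their backs; the gripper's body (76 mm by 85 mm) begins 54 mm behind the grasp point. The pads swing forward as they close: fully open they stand 13 mm farther back than shut.
Start: joints at [-1.175, 0.411, -0.013, 1.596, 0.006, 1.134, -0.082], TCP at [279.603, 558.973, 242.297] pointing down, gripper open.
Joint ranges: [-2.95, 2.95], [-0.29, 1.99], [-1.47, 1.44], [0.14, 2.54], [-1.03, 4.17], [0.13, 1.85], [-2.86, 2.86]. Speed limits (rad/s): [2.39, 2.39, 3.01, 3.01, 3.14, 3.14, 3.14].

## Interface

Orientations are given as [roll, pitch, yaw] about the fixed x, y, z axes, in that order (R = Rz(yaw) Ry(pitch) Rx(roll)).
In Python, from cell import state, viewer, ctrl gives the robot as it stands.
- The arm moves only by the shell command python3 -m inch 'ROWS' [OPENING]. ROWS is JSON, a list of rows, each a list of 2 entries, a list of its own where there are three numbers: the shift along the tool's x, y, z in m, then the turn, a rotation vector about the tool's x, y, z in rad. In form: [[[tx, ty, tz], [ax, ay, az]], ...]. A call has exactly 10 rows; each row shifts and turns the commanded pose from where the row before left it, along the tool's axes as they then stand; what a row does not reach is not made up. A row lasts 1/10 s, in which the tool goes at most 50 mm and 8.59 degrees, less where a joint would pass 70% of its speed; a pose out of reach is approached as far as the arm can. A call is refused whole if a number of a shift passes 0.05 or a number of a turn 0.15, either way. A call with a gripper value outside its range is refused whole. OPENING is the opening, from 0 (shut) to 1 (fully open), set as the call begins (- or left out, the last holds). The fingers move at their own pace and stop on an object; the grip force is fixed at half the most. Time passes only in rows, so rows that do not move let the fingers close, or fill a call up. It gives the time, the measured TCP pose, the force, the opening and the grip force at its end, in the units of the state.
- state(): the state, without advancing time (a new reading comes with each control period).
- viewer.snapshot(name): name is "scene" or "side" or "wrist"; returns a dict with "color" (420x560x3 uint8, blue, green, red), "range_z" (420x560 float32, mm along the optical axis (not along the pixel's ray), 0 where there is no reading), "fx", "fy", "cx", "cy" (pixels), "pose" (4x4, takes a point from camera to world coordinates). Camera axes: x right, y up, looking along -z (the intrinsics and any distortion apply to the point x, -y, -z); pixel columns grow to the right and rows downward; lengths in mm; the calibration is good to about 2 mm. The wrist camera is an equidistant fisheye: a pixel r from the principal point sees the ray r / f radians off the axis. A picture is of the moment at which its call begins.
- ctrl.hand_in(): hands the job in; it is judged then, once.
The state is a dict: "time": time; "joint_pos": joint angles; "qd": joint speeds; "joint_efforts": joint torques, N m; "eef_pos": TCP position; "ee_rot": TCP orientation; "ft_force": force on the tool from outside, world axes, zero at the start; "wrist_torque": the same for the moment, N m; "grip_width": finger opening in mm; "gripper_force": force on a finger pad.
Only numpy, scipy, OpenCV 4.12 (cv2) and the standard library are available. Lean on these libraries where they do the work, as an engineer would, in place of code of your own. Each camera call takes 0.05 s, during which the arm holds its last target. There are 200 camera calls.

## Working session

There is one attempt and no reset: what is moved stays moved. The work goes in short steps, Python scripts to look and compute and a shell command to move; the robot and the scene stay as the last step left them, time stands still between calls to the robot, and variables do not carry over. Pictures are saved under pics/ and viewed, at most 10 in all, crops included, and the job is handed in when it is done.

```bash
ls; mkdir -p pics; cat > h.py <<'E'
import numpy as np,cv2
from cell import state,viewer,ctrl
def cloud(s):
    d=s['range_z'];h,w=d.shape
    u,v=np.meshgrid(np.arange(w),np.arange(h))
    P=np.stack([(u-s['cx'])/s['fx']*d,-(v-s['cy'])/s['fy']*d,-d],-1)
    T=np.array(s['pose']);P=P@T[:3,:3].T+T[:3,3];P[d<=0]=np.nan
    return P
E
python3 - <<'E'
from h import *
for n in['scene','side']:
    s=viewer.snapshot(n);cv2.imwrite(f'pics/{n}1.png',s['color']);np.savez(f'{n}1.npz',**s)
    print(n,s['fx'],s['cx'],s['cy'],np.round(s['pose'],3),[k for k in s])
st=state();print(st)
E
```

```text
pics
scene 401.07885632223935 279.02400585575833 206.91761226173034 [[ 2.030000e-01 -5.180000e-01  8.310000e-01  1.416587e+03]
 [ 9.790000e-01  1.050000e-01 -1.740000e-01 -1.564520e+02]
 [ 3.000000e-03  8.490000e-01  5.290000e-01  6.656330e+02]
 [ 0.000000e+00  0.000000e+00  0.000000e+00  1.000000e+00]] ['color', 'range_z', 'fx', 'fy', 'cx', 'cy', 'pose']
side 497.1403162877571 278.84178660416876 213.98415587587303 [[-9.90000e-01  1.04000e-01 -9.70000e-02  4.46349e+02]
 [-1.42000e-01 -7.13000e-01  6.86000e-01  8.10690e+02]
 [ 2.00000e-03  6.93000e-01  7.21000e-01  9.72088e+02]
 [ 0.00000e+00  0.00000e+00  0.00000e+00  1.00000e+00]] ['color', 'range_z', 'fx', 'fy', 'cx', 'cy', 'pose']
{'time': 0.1, 'joint_pos': array([-1.17521314,  0.41184813, -0.01269927,  1.59695269,  0.00561364,
        1.13430243, -0.08219965]), 'qd': array([-1.68523519e-03, -1.75121598e-03, -8.93148088e-04, -1.94189101e-03,
       -7.56344287e-04,  1.69882894e-03,  5.27943510e-05]), 'joint_efforts': array([ 2.80938431e-03, -6.01831985e+01,  6.84414357e-01, -3.00090516e+01,
        1.40010918e-02,  6.48184840e-03,  5.91759473e-06]), 'eef_pos': array([279.43616695, 558.57483109, 241.52277648]), 'ee_rot': array([-3.14012269e+00,  1.21449059e-04,  2.67782817e+00]), 'ft_force': array([0.68977534, 0.27146649, 0.10275024]), 'wrist_torque': array([ 0.01040324, -0.0364685 , -0.04478106]), 'gripper_force': 0.0, 'grip_width': 85.46437101605292}
```

View pics/scene1.png

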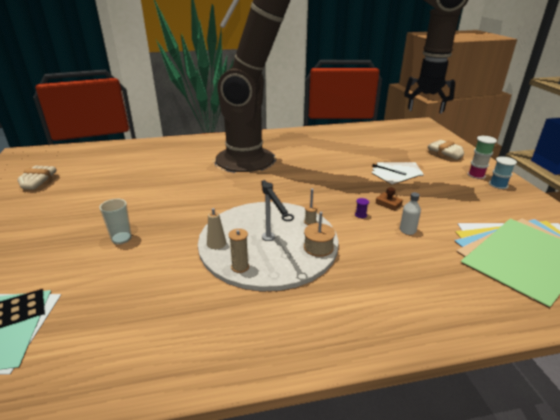

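View pics/side1.png

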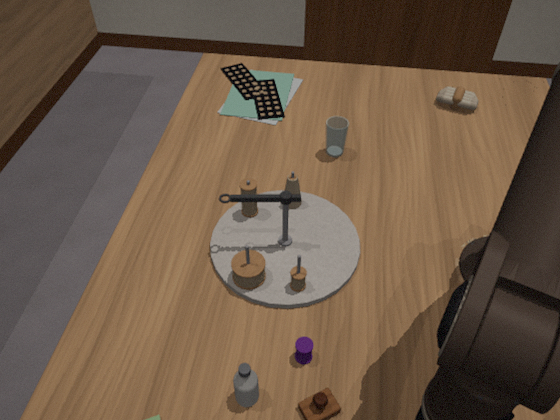

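The scene view shows the hub at (267,187), the eyelet at (288,215), and the wide reel at (319,240) with its peg top at (320,213). In the side view the hub is at (285,198), the eyelet at (225,198), the wide reel at (249,268) and its peg top at (248,247). Next I'll measure these positions.

```bash
cat >> h.py <<'E'
def ray(s,u,v,z):
    T=np.array(s['pose']);d=T[:3,:3]@np.array([(u-s['cx'])/s['fx'],-(v-s['cy'])/s['fy'],-1])
    return T[:3,3]+d*(z-T[2,3])/d[2]
def pix(s,p):
    T=np.array(s['pose']);c=T[:3,:3].T@(np.array(p)-T[:3,3]);return s['cx']+s['fx']*c[0]/-c[2],s['cy']-s['fy']*c[1]/-c[2]
def circ(q):
    A=np.c_[2*q,np.ones(len(q))];x=np.linalg.lstsq(A,(q**2).sum(1),rcond=None)[0]
    return x[:2],np.sqrt(x[2]+x[0]**2+x[1]**2)
def arm(s,c=None):
    P=cloud(s);dark=s['color'].max(2)<75
    m=(P[...,2]>158)&(P[...,2]<190)&dark
    if c is not None: m&=np.hypot(P[...,0]-c[0],P[...,1]-c[1])<170
    return P[m],m
E
python3 - <<'E'
from h import *
for n in['scene','side']:
    s=dict(np.load(f'{n}1.npz'));P=cloud(s);print(n)
    hsv=cv2.cvtColor(s['color'],cv2.COLOR_BGR2HSV)
    w=((P[...,2]>8)&(P[...,2]<28)&(hsv[...,1]<60)).astype(np.uint8)
    k,l,st,ce=cv2.connectedComponentsWithStats(w);i=1+st[1:,4].argmax()
    cn=max(cv2.findContours((l==i).astype(np.uint8),0,1)[0],key=len)
    hull=cv2.convexHull(cn)[:,0]
    dense=cv2.drawContours(np.zeros_like(w),[hull],0,1,1)
    e=cv2.fitEllipse(cn[:,0][np.isin(np.arange(len(cn)),cv2.convexHull(cn,returnPoints=False))])
    q=np.array([ray(s,u,v,18)[:2] for u,v in hull]);c,r=circ(q);print('board',c,r)
    for nm,z,tol,rr in[('wide',68,4,999)]:
        near=(np.hypot(P[...,0]-c[0],P[...,1]-c[1])<190)
        for lo,hi in[(60,75),(110,135),(158,190)]:
            m=near&(P[...,2]>lo)&(P[...,2]<hi)
            k,l,st,ce=cv2.connectedComponentsWithStats(m.astype(np.uint8))
            for j in range(1,k):
                if st[j,4]>8:
                    Q=P[l==j];print(lo,st[j,4],ce[j].round(),Q.mean(0).round(1),np.ptp(Q,axis=0).round())
E
```

```text
scene
board [552.27243496  -4.98884345] 190.79869752960954
60 97 [311. 208.] [503.9 126.3  68.9] [39. 36. 14.]
60 22 [268. 224.] [551.3  -4.7  66.6] [ 9. 11. 13.]
60 479 [320. 233.] [622.5 115.5  69.6] [83. 79. 14.]
60 84 [215. 231.] [ 561.2 -143.9   67.7] [20. 39. 15.]
60 81 [239. 255.] [668.9 -95.7  67.4] [22. 38. 15.]
110 23 [312. 191.] [500.5 127.3 121.2] [ 8.  7. 18.]
110 38 [268. 206.] [551.5  -4.5 122.1] [11. 11. 23.]
110 71 [214. 213.] [ 549.8 -143.7  115.3] [29. 26. 21.]
110 25 [321. 215.] [618.5 116.9 121.2] [ 7.  9. 19.]
110 220 [238. 234.] [657.7 -94.3 119.4] [48. 43. 20.]
158 388 [276. 200.] [611.9   3.8 176.3] [189.  48.  27.]
side
board [546.96633269  -2.67734859] 190.17046117416982
60 27 [296. 191.] [ 535.6 -136.    69.9] [20. 25. 13.]
60 38 [248. 203.] [652.6 -80.1  65.4] [34. 15. 12.]
60 23 [284. 229.] [547.8  -2.8  66.6] [13.  7. 13.]
60 736 [247. 263.] [617.3 117.4  69. ] [78. 81. 14.]
60 169 [298. 273.] [500.1 126.7  68.9] [35. 40. 13.]
110 66 [292. 176.] [ 547.7 -143.6  115.1] [26. 27. 20.]
110 203 [247. 184.] [655.  -94.3 119. ] [44. 51. 19.]
110 43 [284. 213.] [548.2  -2.1 122.3] [13. 10. 25.]
110 28 [246. 248.] [617.6 116.1 121.5] [ 8.  7. 19.]
110 28 [298. 258.] [499.9 125.6 121.5] [ 7.  9. 21.]
158 689 [263. 197.] [598.9   4.2 174.3] [187.  52.  27.]
```

```bash
cat >> h.py <<'E'
def angle(s,c):
    P=cloud(s);r=np.hypot(P[...,0]-c[0],P[...,1]-c[1])
    m=(P[...,2]>174)&(P[...,2]<183)&(r>25)&(r<125)&(s['color'].max(2)<110)
    Q=P[m][:,:2]; 
    a=np.arctan2(Q[:,1]-c[1],Q[:,0]-c[0]);return m,Q,a
E
python3 - <<'E'
from h import *
print('overhang',ctrl.finger_overhang)
for n,c in[('scene',(551.8,-4.7)),('side',(547.6,-2.5))]:
    s=dict(np.load(f'{n}1.npz'));P=cloud(s)
    m,Q,a=angle(s,c);r=np.hypot(*(Q-c).T)
    print(n,len(Q),'median ang',np.degrees(np.median(a[(np.abs(a)<1.5)&(r>60)])))
    vx,vy,x,y=cv2.fitLine(Q[np.abs(a)<1].astype(np.float32),cv2.DIST_HUBER,0,.01,.01).ravel();print('line',np.degrees(np.arctan2(vy,vx)),'offset',(x-c[0])*vy-(y-c[1])*vx)
    r=np.hypot(P[...,0]-c[0],P[...,1]-c[1])
    e=P[(P[...,2]>160)&(P[...,2]<182)&(r>129)&(r<162)];print('eye',len(e),e.mean(0), np.degrees(np.arctan2(e[:,1].mean()-c[1],e[:,0].mean()-c[0])))
    h=P[(P[...,2]>178)&(P[...,2]<188)&(r<16)];print('hub',len(h),h.mean(0))
from scipy.spatial.transform import Rotation as R
st=state();print(R.from_euler('xyz',st['ee_rot']).as_matrix().round(3))
E
```

```text
overhang 11.0
scene 113 median ang 7.48957433801613
line 8.64623 offset 1.8529367
eye 46 [691.8279626   16.46892738 173.35942563] 8.596675407641717
hub 69 [551.76185378  -4.12775287 182.55690471]
side 217 median ang 7.346462559411537
line 8.85201 offset 2.4227867
eye 64 [687.47439811  15.27869452 172.28725687] 7.243721065405072
hub 85 [548.19853222  -4.39171429 181.99375648]
[[-0.894  0.447 -0.001]
 [ 0.447  0.894 -0.001]
 [-0.    -0.001 -1.   ]]
```

```bash
python3 -m inch '[[[-0.030,-0.018,0],[0,0,0]],[[-0.030,-0.018,0],[0,0,0]],[[-0.030,-0.018,0],[0,0,0]],[[-0.030,-0.018,0],[0,0,0]],[[-0.030,-0.018,0],[0,0,0]],[[-0.030,-0.018,0],[0,0,0]],[[-0.030,-0.018,0],[0,0,0]],[[-0.030,-0.018,0],[0,0,0]],[[-0.030,-0.018,0],[0,0,0]],[[-0.030,-0.018,0],[0,0,0]]]' 0
```

```text
time: 1.1
eef_pos: [467.8, 262.4, 242.1]
ee_rot: [-3.141, -0.0, 2.678]
ft_force: [0.2, 0.0, -0.3]
grip_width: 0.2
gripper_force: 0.0
```

```bash
python3 -m inch '[[[-0.030,-0.018,0],[0,0,0]],[[-0.030,-0.018,0],[0,0,0]],[[-0.030,-0.018,0],[0,0,0]],[[-0.030,-0.018,0],[0,0,0]],[[-0.030,-0.018,0],[0,0,0]],[[-0.030,-0.018,0],[0,0,0]],[[-0.030,-0.018,0],[0,0,0]],[[-0.030,-0.018,0],[0,0,0]],[[-0.030,-0.018,0],[0,0,0]],[[-0.030,-0.018,0],[0,0,0]]]' 0 && python3 -m inch '[[[0,0,0],[0,0,0.097]],[[0,0,0],[0,0,0.097]],[[0,0,0],[0,0,0.097]],[[0,0,0],[0,0,0.097]],[[0,0,0],[0,0,0.097]],[[0,0,0],[0,0,0.097]],[[0,0,0],[0,0,0.097]],[[0,0,0],[0,0,0.097]],[[0,0,0],[0,0,0.097]],[[0,0,0],[0,0,0.097]]]'
python3 - <<'E'
from h import *
s=viewer.snapshot('side');cv2.imwrite('pics/side2.png',s['color'])
st=state();print(st['eef_pos'],st['ee_rot'],st['joint_pos'].round(2))
E
```

```text
time: 2.1
eef_pos: [655.6, -32.6, 241.8]
ee_rot: [-3.141, -0.001, 2.678]
ft_force: [0.5, -0.2, -0.3]
grip_width: 0.3
gripper_force: 0.0
time: 3.1
eef_pos: [654.9, -31.3, 241.8]
ee_rot: [-3.141, -0.0, 1.704]
ft_force: [-0.5, 0.5, -0.0]
grip_width: -0.3
gripper_force: 0.0
[654.9016161  -31.20260017 241.69074913] [-3.14051751e+00 -1.85759647e-04  1.69845311e+00] [-0.36  0.49  0.49  1.54 -0.24  1.17  0.3 ]
```

View pics/side2.png

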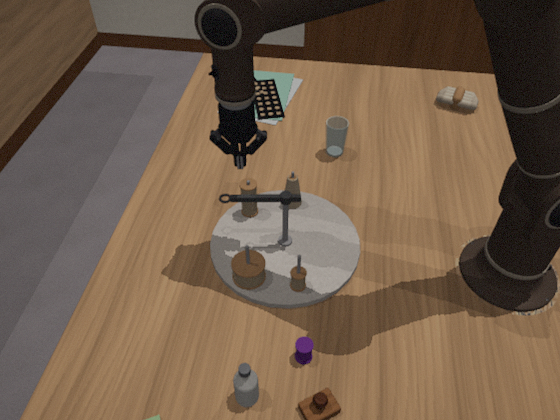

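The closed gripper is at (238,150), on the clockwise side of the arm bar at y≈198 and clear of it. I'll lower it now, then approach slowly.

```bash
python3 -m inch '[[[0,-0.0005,0.008],[0,0,0]],[[0,-0.0005,0.008],[0,0,0]],[[0,-0.0005,0.008],[0,0,0]],[[0,-0.0005,0.008],[0,0,0]],[[0,-0.0005,0.008],[0,0,0]],[[0,-0.0005,0.008],[0,0,0]],[[0,-0.0005,0.008],[0,0,0]],[[0,-0.0005,0.008],[0,0,0]],[[0,-0.0005,0.008],[0,0,0]],[[0,-0.0005,0.006],[0,0,0]]]' && python3 -m inch '[[[0.002,0,0],[0,0,0]],[[0.002,0,0],[0,0,0]],[[0.002,0,0],[0,0,0]],[[0.002,0,0],[0,0,0]],[[0.002,0,0],[0,0,0]],[[0.002,0,0],[0,0,0]],[[0.002,0,0],[0,0,0]],[[0.002,0,0],[0,0,0]],[[0.002,0,0],[0,0,0]],[[0.002,0,0],[0,0,0]]]'
python3 - <<'E'
from h import *
s=viewer.snapshot('side');cv2.imwrite('pics/side3.png',cv2.resize(s['color'][110:300,160:400],None,fx=2.5,fy=2.5))
E
```

```text
time: 4.15
eef_pos: [650.0, -32.1, 163.4]
ee_rot: [-3.141, -0.0, 1.708]
ft_force: [-0.6, 0.7, -0.6]
grip_width: 0.4
gripper_force: 0.0
time: 5.15
eef_pos: [647.5, -12.1, 164.3]
ee_rot: [-3.142, -0.0, 1.708]
ft_force: [-0.4, 0.5, -0.7]
grip_width: -0.6
gripper_force: 0.0
```

View pics/side3.png

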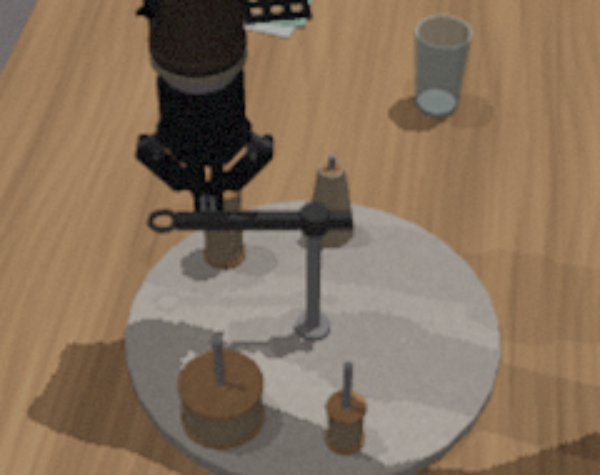

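The finger, at crop (210,200), is just behind the bar and about 4 mm short of contact. Now I'll push along the arc.

```bash
python3 -m inch '[[[0.0033,0.0005,0],[0,0,-0.03]],[[0.0033,0.0005,0],[0,0,-0.03]],[[0.0033,0.0005,0],[0,0,-0.03]],[[0.0033,0.0005,0],[0,0,-0.03]],[[0.0033,0.0005,0],[0,0,-0.03]],[[0.0033,0.0005,0],[0,0,-0.03]],[[0.0033,0.0005,0],[0,0,-0.03]],[[0.0033,0.0005,0],[0,0,-0.03]],[[0.0033,0.0005,0],[0,0,-0.03]],[[0.0033,0.0005,0],[0,0,-0.03]]]' && python3 -m inch '[[[0.0029,0.0005,0],[0,0,-0.03]],[[0.0029,0.0005,0],[0,0,-0.03]],[[0.0029,0.0005,0],[0,0,-0.03]],[[0.0029,0.0005,0],[0,0,-0.03]],[[0.0029,0.0005,0],[0,0,-0.03]],[[0.0029,0.0005,0],[0,0,-0.03]],[[0.0029,0.0005,0],[0,0,-0.03]],[[0.0029,0.0005,0],[0,0,-0.03]],[[0.0029,0.0005,0],[0,0,-0.03]],[[0.0029,0.0005,0],[0,0,-0.03]]]'
cat >> h.py <<'E'
def report():
    st=state();h=np.array([550,-4.]);al=st['ee_rot'][2]-np.pi/2
    d=st['eef_pos'][:2]-h;print('alpha',np.degrees(al),'rad/tan',d@[np.cos(al),np.sin(al)],d@[-np.sin(al),np.cos(al)])
    for n,c,pk in[('scene',(551.7,-4.4),(618.5,116.9)),('side',(548,-3),(617.6,116.1))]:
        s=viewer.snapshot(n);P=cloud(s);np.savez(f'{n}L.npz',**s)
        r=np.hypot(P[...,0]-c[0],P[...,1]-c[1]);a=np.degrees(np.arctan2(P[...,1]-c[1],P[...,0]-c[0]))
        k=(P[...,2]>160)&(P[...,2]<182)&(s['color'].max(2)<110)&(a>-20)&(a<100)
        e=P[k&(r>126)&(r<160)];q=e.mean(0)
        print(n,len(e),'eye',q.round(1),'off',(q[:2]-pk).round(1),'eye ang',np.degrees(np.arctan2(q[1]-c[1],q[0]-c[0])).round(1),'bar ang',np.median(a[k&(r>20)&(r<60)]).round(1),'peg ang',np.degrees(np.arctan2(pk[1]-c[1],pk[0]-c[0])).round(1))
    return s
E
python3 - <<'E'
from h import *
s=report();cv2.imwrite('pics/side4.png',cv2.resize(s['color'][110:300,160:400],None,fx=2.5,fy=2.5))
E
```

```text
time: 6.2
eef_pos: [643.3, 20.9, 164.3]
ee_rot: [-3.142, -0.0, 2.01]
ft_force: [-0.6, -1.2, 0.7]
grip_width: 0.1
gripper_force: 0.4
time: 7.2
eef_pos: [631.9, 47.9, 164.3]
ee_rot: [3.142, -0.0, 2.31]
ft_force: [0.1, -0.1, 0.3]
grip_width: 0.1
gripper_force: 0.3
alpha 42.367900610684565 rad/tan 95.48882525323222 -16.819490716394547
scene 54 eye [652.5  90.9 173. ] off [ 34. -26.] eye ang 43.4 bar ang 41.2 peg ang 61.2
side 61 eye [650.   91.  172.6] off [ 32.4 -25.1] eye ang 42.7 bar ang 44.8 peg ang 59.7
```

View pics/side4.png

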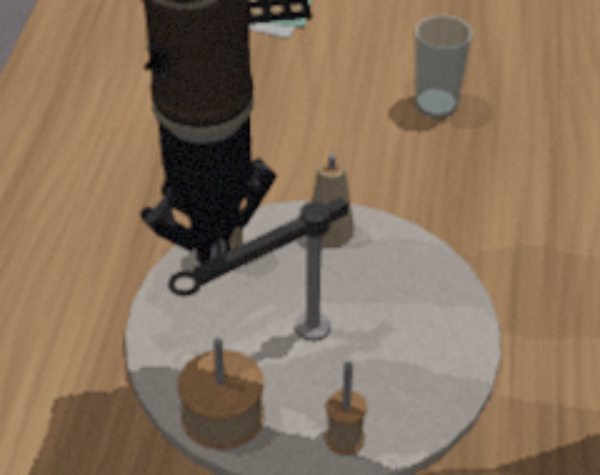

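The finger is against the bar and the arm stands at about 43°, with the eyelet at crop (185,283). About 17.4° (0.30 rad) remains.

```bash
python3 -m inch '[[[0.0029,0.0005,0],[0,0,-0.03]],[[0.0029,0.0005,0],[0,0,-0.03]],[[0.0029,0.0005,0],[0,0,-0.03]],[[0.0029,0.0005,0],[0,0,-0.03]],[[0.0029,0.0005,0],[0,0,-0.03]],[[0.0029,0.0005,0],[0,0,-0.03]],[[0.0029,0.0005,0],[0,0,-0.03]],[[0.0029,0.0005,0],[0,0,-0.03]],[[0.0029,0.0005,0],[0,0,-0.03]],[[0.0029,0.0005,0],[0,0,-0.03]]]' && python3 -m inch '[[[0,0,0],[0,0,0]],[[-0.003,0,0],[0,0,0]],[[-0.003,0,0],[0,0,0]],[[-0.004,0,0],[0,0,0]],[[-0.005,0,0],[0,0,0]],[[-0.005,0,0],[0,0,0]],[[-0.005,0,0],[0,0,0]],[[-0.005,0,0],[0,0,0]],[[-0.005,0,0],[0,0,0]],[[-0.005,0,0],[0,0,0]]]'
python3 - <<'E'
from h import *
s=report();cv2.imwrite('pics/side5.png',cv2.resize(s['color'][110:300,160:400],None,fx=2.5,fy=2.5))
E
```

```text
time: 8.3
eef_pos: [612.9, 70.3, 164.2]
ee_rot: [-3.142, -0.0, 2.61]
ft_force: [0.5, -1.2, 0.5]
grip_width: -0.1
gripper_force: 0.3
time: 9.3
eef_pos: [647.9, 49.5, 164.3]
ee_rot: [3.142, -0.0, 2.608]
ft_force: [0.3, 0.3, -0.2]
grip_width: 0.2
gripper_force: 0.0
alpha 59.41254322674805 rad/tan 95.90517596994347 -57.02374959968666
scene 49 eye [623.3 112.3 173.2] off [ 4.8 -4.6] eye ang 58.5 bar ang 57.6 peg ang 61.2
side 70 eye [621.7 112.3 172.4] off [ 4.1 -3.8] eye ang 57.4 bar ang 62.8 peg ang 59.7
```

View pics/side5.png

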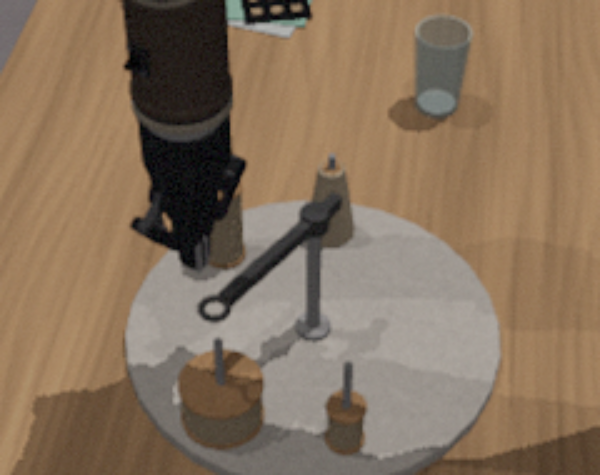

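The finger is clear of the arm. The eyelet is at crop (214,308) and the peg top at (218,342), with a measured offset of about 6 mm. I'll cross-check by ray casting.

```bash
python3 - <<'E'
from h import *
s=dict(np.load('sideL.npz'));e=ray(s,160+214/2.5,110+308/2.5,170);p=ray(s,160+218.5/2.5,110+341/2.5,128)
P=cloud(s);m=(abs(P[...,2]-68)<5)&(np.hypot(P[...,0]-618,P[...,1]-116)<50);m=m.astype(np.uint8)
cn=max(cv2.findContours(m,0,1)[0],key=len)[:,0]
c,r=circ(np.array([ray(s,u,v,68)[:2] for u,v in cn]))
print(e,p,'reel',c,r,'eye-peg',e[:2]-p[:2],'eye-reel',e[:2]-c)
E
```

```text
[617.49966528 114.40539887 170.        ] [615.14931291 115.83818256 128.        ] reel [617.39989218 116.02081461] 36.068047366940085 eye-peg [ 2.35035237 -1.43278369] eye-reel [ 0.09977311 -1.61541574]
```

```bash
python3 -c "
from cell import ctrl
print(ctrl.hand_in())"
```

```text
the job is handed in; nothing more can be done
None
```

I pushed the guide arm round to the widest reel with the closed fingertips; the eyelet measured 2–6 mm from the reel's peg (limit 16 mm), the finger is about 40 mm clear, and I handed the job in at about 9 s without seeing a verdict.

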